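# Set the portion stop of a cheese cutter and bring the cheese up to it

### The job

Get the wire cheese cutter ready to cut a 50 mm piece: with the fingertips, push the portion stop along its rail towards the wire until it clicks into the middle one of the three notches, then push the block of cheese along the board until its end lies flat against the stop, with the stop still seated in that notch. Only push: do not grip or lift anything, and leave the other things on the counter where they are.

Things in the scene. Friction and masses are not known exactly. Their poses are not given: they have to be found in the camera images.
- board: Wire cheese cutter fixed to the table: white plastic board 240 mm deep (its x) and 460 mm long (its y) on feet, top face 35 mm above the table. Origin at the centre of its footprint at table height; x points away from the robot, y to the left along the rail, z up. Steel back fence: face at x = +82 mm, 30 mm high. The cutting bow stands swung open, up and back behind the fence.
- wire_line (a point): Point on the board's top, on the wire line (dark groove across the board, 10 mm right of its centre). The open bow stands in the wire's plane only, rising from behind the fence and leaning away from the robot.
- notch_mid (a point): The middle of three V notches (12 mm wide, 6 mm deep) cut in the rail's top 25, 50 and 75 mm to the left of the wire line. The rail is steel, 12 mm wide, its top 20 mm above the board, and runs along the board's edge nearest the robot, at x = -104 mm on the board. This point is on the rail's top, 50 mm from the wire line.
- stop (a joint): Stop on the rail: distance (m) from wire line to the stop plate's right face, 0 to 0.19, growing to the left; starts left of all notches. Sliding takes about 3 N. Its spring plunger, in line with that face, drops into the notches at 0.025, 0.050, 0.075: within about 3 mm it pulls the stop in by itself (the push force dips); pushing it out again either way takes about 10 to 13 N.
- stop_face (a point): Centre of the stop plate's right face, towards the wire, 24.5 mm above the board. The plate stands across the board: 166 mm along the board's x, 5 mm thick along its y, 2 to 47 mm above the board. The saddle on the rail (36 mm along y, its plunger knob 70 mm above the board) is at the plate's end nearest the robot, 97 mm from this point.
- stop_back (a point): Centre of the stop plate's left face, away from the wire: pushed there, the stop goes towards the wire. 24.5 mm above the board.
- cheese: Block of firm pale-yellow cheese, 70 mm wide (its x), 130 mm long (its y, roughly along the board's y), 60 mm high, 0.5 to 0.7 kg, loose on the board right of the wire line, near the back fence. Origin at the centre of its underside, z up. It slides under a push of about 3 to 6 N.
- cheese_end (a point): Centre of the cheese's left end face (towards the stop), 30 mm above its underside.
- cheese_rear (a point): Centre of the cheese's right end face (away from the stop), 30 mm above its underside.
- slice: Bystander: 25 mm slice of the same cheese (70 x 25 x 60 mm) standing on the front right part of the board. Origin at the centre of its underside.
- shaker: Bystander: steel salt shaker, 44 mm across, 92 mm high, on the table beyond the board's left end. Origin at the centre of its underside.
- tomato: Bystander: tomato, 70 mm across, 56 mm high, on the table beyond the board's right end, towards the robot. Origin at the centre of its underside.
- onion: Bystander: onion, 72 mm across, 77 mm high, on the table beyond the board's right end. Origin at the centre of its underside.
- sauce: Bystander: cream-white sauce bottle with a spout, 62 mm across, 195 mm high, on the table to the left, far side. Origin at the centre of its underside.
- tub: Bystander: white food tub with lid, 126 x 126 x 80 mm, on the table in front of the board on the right. Origin at the centre of its underside.
- tongs: Bystander: steel serving tongs, 230 mm long, lying on the table in front of the board on the left. Origin at the centre of its underside.
- bowl: Bystander: white bowl, 110 mm across, 45 mm high, on the table to the right, far side. Origin at the centre of its underside.
Not all that is in view belongs to the job. There is more than one size of the cheese; the one meant has the size given above.

How it is judged:
On the way, in this order (a step that is already met when the one before it is completed fails the run):
1. the portion stop is seated in the middle notch (value of joint stop between 0.047 and 0.053 m and velocity of joint stop between -0.01 and 0.01 m/s), for 0.2 s.
2. the cheese lies against the stop, the stop still in the middle notch (value of joint stop between 0.047 and 0.053 m and y of cheese_end in the frame of stop_face between -0.003 and 0.003 m and angle between the y axis of cheese and the y axis of board, either way round below 0.07 rad), for 0.2 s.
At the end, for the whole second after the job is handed in: The stop plate's face is 50 mm from the wire line within 3 mm (its plunger in the middle notch) and at rest; the cheese stands flat on the board, at rest, its left end within 3 mm of the stop plate's face and square to it within 4 degrees (all of step 2 and linear speed of cheese below 0.01 m/s and velocity of joint stop between -0.01 and 0.01 m/s and x of cheese in the frame of board between -0.05 and 0.055 m and angle between cheese's own z axis and vertical below 0.05 rad and height (world z) of cheese between 0.031 and 0.039 m); the robot touches nothing.
It fails at once if the cheese is lifted or tipped (height (world z) of cheese above 0.047 m or angle between cheese's own z axis and vertical above 0.25 rad).
It fails at once if the cheese is pinched (the fingers stand astride it, the grasp point inside the block) (x of the grasp point in the frame of cheese between -0.028 and 0.028 m and y of the grasp point in the frame of cheese between -0.058 and 0.058 m and z of the grasp point in the frame of cheese between 0 and 0.055 m).
It fails at once if the stop plate is pinched (the fingers stand astride it, the grasp point inside the plate) (x of the grasp point in the frame of stop_back between -0.08 and 0.08 m and y of the grasp point in the frame of stop_back between -0.006 and 0.001 m and z of the grasp point in the frame of stop_back between -0.025 and 0.02 m).
It fails at once if another thing on the counter is lifted or moved by more than 25 mm (distance of any of slice, shaker, tomato, onion, sauce, tub, tongs, bowl from where it was at the start of the episode above 0.025 m).
It also fails if it takes over 45 s, if anything falls off the work surface, if the arm or the gripper's body presses on something with over 40 N, if the wrist force passes 120 N, or if a joint passes its speed limit or range.

### The arm

A 6-joint arm with a two-finger parallel gripper is mounted at the origin on the work surface. World frame = base frame: x ahead of the robot, y to its left, z up, the work surface at z = 0. Lengths are in m, angles in rad, forces in N, time in s.
With the tool pointing down it reaches from about 0.35 to 0.775 m from the base axis. Payload 5.5 kg.
Tool frame: the origin (TCP) lies midway between the tips of the shut fingers; the grasp point (between the pads) lies 19 mm behind it (pinch_z is the distance from the TCP to the grasp point, in m); z points along the fingers, x is the direction in which the jaws open and shut, and the axes are right-handed (so a half turn about z gives the same grasp; the last joint's range is limited). The gripper opens to 85 mm and grips with 20 to 120 N. Pads are 22 mm wide; open, the fingers measure 114 mm over their backs; the gripper's body (76 mm by 85 mm) begins 54 mm behind the grasp point. The pads swing forward as they close: fully open they stand 13 mm farther back than shut.
Start: joints at [1.113, 0.313, 0.046, 1.304, 0, 1.431], TCP at [0.18, 0.546, 0.231] pointing down, gripper open.
Joint ranges: [-2.76, 2.76], [-0.86, 1.69], [-1.03, 1.26], [-2.2, 2.34], [-1.47, 1.5], [-3.14, 3.14]. Speed limits (rad/s): [2.57, 2.57, 3.14, 3.14, 3.14, 3.14].

### API

Orientations are given as a unit quaternion [w, x, y, z].
In Python, from workcell import get_state, read_camera, camera_info, hand_in, trace, pinch_z gives the robot as it stands. The module is installed in compiled form; this text tells all that it offers.
- The arm moves only by the tool arm_command, never from a script. Its argument "steps" is text: rows parted by semicolons, each of 4 numbers parted by spaces: the shift along the world's x, y, z in mm, then the turn about the world's z in rad. In form: tx ty tz spin; .... A call has 1 to 20 rows; each row is the pose to reach, as a shift and turn from the pose measured when the call began; what a row does not reach only later rows make up. A row lasts 1/8 s, in which the tool goes at most 62.5 mm and 10.7 degrees, less where a joint would pass 70% of its speed; a pose out of reach is approached as far as the arm can. A call with a gripper value outside its range is refused whole. "fingers" is the gripper command: -1 is shut, 1 is fully open, values between are in proportion, set as the call begins (left out, the last holds). The fingers move at their own pace and stop on an object; "newtons" is the grip in N (left out, the last holds). Time passes only in rows, so rows that repeat a pose let the fingers close. It gives the time, the measured TCP pose, the force and the opening at its end, in the units of the state.
- get_state(): the state, without advancing time (a new reading comes with each control period).
- read_camera(name): name is "scene" or "top" or "wrist"; returns the picture (480x640x3 uint8, red, green, blue); there is no depth.
- camera_info(name): a dict with "mtx" (3x3 intrinsics, pixels), "R" (3x3) and "t" (3): a world point X has camera coordinates R X + t. Camera axes: x right, y down, z forward; pixel columns grow to the right and rows downward; lengths in m; the calibration is good to about 2 mm. A picture is of the moment at which its call begins: read the wrist's pose just before it. camera_info takes no time and is no camera call; for the wrist camera it gives the pose at the moment of the call.
- hand_in(): hands the job in, once; it reports no verdict.
Trained networks look in the newest picture that a camera, given by its name, has taken for a name from the list of things; names that differ only in an ending like _2 or _b are one class to them, and where a whole thing is asked for, a point or a joint stands for the part that bears it (a point fixed in the world has none). Each returns a list of dicts, best first, with "score" (0 to 1); they miss things now and then, are a little off and sometimes report something else, mostly with a low value. They report only what shows in the picture. A call takes as long as a camera call. They do not tell look-alikes from the thing itself.
- trace(camera, name): "mask" (480x640 bool, what is visible of it) and "box" ([left, top, width, height] in pixels, round what is visible of it).
The state is a dict: "clock": time; "joint_pos": joint angles; "qvel": joint speeds; "tau": joint torques, N m; "tcp_pos": TCP position; "orientation": TCP orientation; "wrist_force": force on the tool from outside, world axes, zero at the start; "ft_torque": the same for the moment, N m; "finger_gap": finger opening in m.
Only numpy, scipy, OpenCV 4.12 (cv2) and the standard library are available. Lean on these libraries where they do the work, as an engineer would, in place of code of your own. Each camera call takes 0.05 s, during which the arm holds its last target.

## Working session

There is one attempt and no reset: what is moved stays moved. The work goes in short steps, Python scripts to look and compute and a tool call to move; the robot and the scene stay as the last step left them, time stands still between calls to the robot, and variables do not carry over. Pictures are saved under pics/ and viewed, and the job is handed in when it is done.

Besides the shell and the picture viewer there is one more tool, called as a command line: name --argument value ..., lists and objects as JSON in quotes. arm_command: Moves the arm, as the interface text tells. Its arguments: {"type":"object","properties":{"steps":{"type":"string"},"fingers":{"type":"number"},"newtons":{"type":"number"}},"required":["steps"]}

```bash
mkdir -p pics; python3 - <<'E'
from workcell import *
import cv2
s=get_state(); print(s)
for n in ("scene","top"):
    im=read_camera(n); cv2.imwrite(f"pics/{n}0.png",im[:,:,::-1]); i=camera_info(n); print(n,i)
E
```

```text
{'clock': 0.0, 'joint_pos': array([1.11338262e+00, 3.13995506e-01, 4.49493327e-02, 1.30360538e+00,
       8.76964577e-06, 1.43120182e+00]), 'qvel': array([-0.00095721, -0.00049178, -0.00036658,  0.00076715,  0.00039111,
       -0.00166025]), 'tau': array([-3.53822670e-04, -4.80627394e+01,  2.98533189e+01,  1.93248794e-02,
       -1.38367268e-04, -8.68980322e-06]), 'tcp_pos': array([0.17945339, 0.54572436, 0.23039954]), 'orientation': array([ 4.30139709e-04,  8.10090921e-01,  5.86303538e-01, -8.21867898e-04]), 'wrist_force': array([-1.09631328, -0.46030597, -0.78029363]), 'ft_torque': array([-0.06057839,  0.01078042, -0.02487334]), 'finger_gap': 0.08526847999080162}
scene {'mtx': array([[515.22684781,   0.        , 316.85427694],
       [  0.        , 515.22684781, 250.05627517],
       [  0.        ,   0.        ,   1.        ]]), 'R': array([[-0.06795158,  0.99768618, -0.00220779],
       [ 0.78470076,  0.05207844, -0.61768322],
       [-0.61613903, -0.043705  , -0.78642391]]), 't': array([ 0.00819149, -0.30976852,  1.56612407])}
top {'mtx': array([[486.19486117,   0.        , 322.36775281],
       [  0.        , 486.19486117, 239.43813035],
       [  0.        ,   0.        ,   1.        ]]), 'R': array([[-0.02074271, -0.99977569, -0.0042798 ],
       [-0.99346275,  0.021092  , -0.11219133],
       [ 0.11225643,  0.00192467, -0.99367741]]), 't': array([0.02350332, 0.47752021, 1.08316126])}
```

View pics/scene0.png

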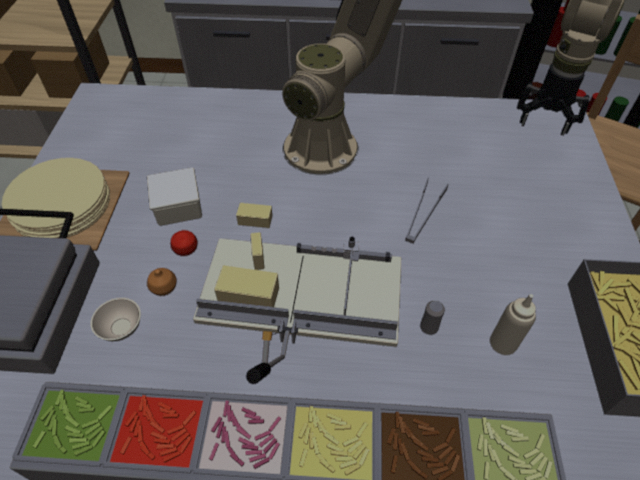

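View pics/top0.png

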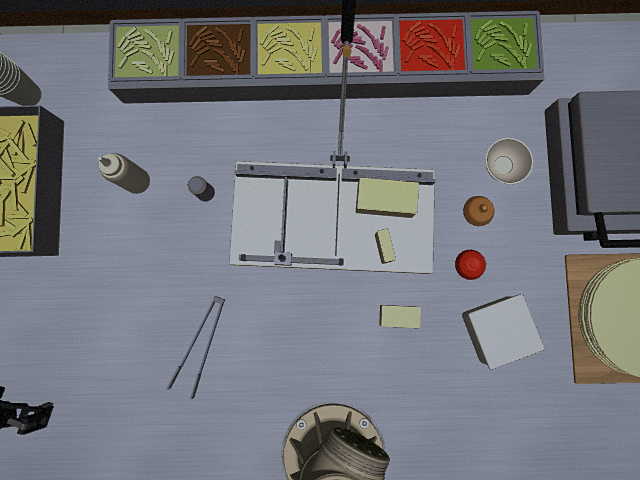

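The top view shows the board at columns 230–436 and rows 160–272. The stop plate is at column ~285 and the wire groove at ~338. The cheese block is around (388,197) and the slice around (386,246). A look-alike block sits on the table at (400,316). Next I'll measure these.

```bash
cat > h.py <<'E'
from workcell import *
import cv2, numpy as np
def bp(cam,uv,z):
    i=camera_info(cam); uv=np.atleast_2d(np.array(uv,float))
    d=np.c_[uv,np.ones(len(uv))]@np.linalg.inv(i["mtx"]).T@i["R"]
    c=-i["R"].T@i["t"]
    return c+d*((z-c[2])/d[:,2])[:,None]
def pr(cam,X):
    i=camera_info(cam); p=(np.atleast_2d(X)@i["R"].T+i["t"])@i["mtx"].T
    return p[:,:2]/p[:,2:]
E
python3 - <<'E'
from h import *
im=read_camera("top"); sc=read_camera("scene")
c=im[150:340,220:450]; cv2.imwrite("pics/topc.png",cv2.resize(c,None,fx=3.4,fy=3.1,interpolation=cv2.INTER_CUBIC)[:,:,::-1])
c=sc[200:350,180:420]; cv2.imwrite("pics/scc.png",cv2.resize(c,None,fx=3.3,fy=3.3,interpolation=cv2.INTER_CUBIC)[:,:,::-1])
for cam in("top","scene"):
  for n in("board","cheese","stop","slice"):
    for r in trace(cam,n)[:3]:
        m=r["mask"].astype(np.uint8); cn=max(cv2.findContours(m,0,1)[0],key=cv2.contourArea)
        print(cam,n,round(r["score"],2),r["box"],cv2.minAreaRect(cn),cv2.approxPolyDP(cn,4,True)[:,0].tolist())
E
```

```text
top board 0.74 [227.7, 0.0, 210.1, 268.2] ((337.1295471191406, 134.5466766357422), (204.42015075683594, 270.4814453125), 2.7079174518585205) [[343, 0], [338, 151], [330, 156], [330, 165], [236, 163], [229, 263], [429, 274], [434, 171], [349, 166], [347, 152], [342, 153], [355, 0]]
top cheese 0.96 [355.0, 177.6, 63.5, 41.4] ((387.0862121582031, 197.46551513671875), (61.37061309814453, 37.61960220336914), 4.763641834259033) [[359, 179], [356, 212], [407, 218], [416, 214], [417, 182]]
top cheese 0.83 [378.1, 305.7, 45.2, 23.0] ((399.720947265625, 316.19671630859375), (40.1734733581543, 21.314838409423828), 2.38594388961792) [[380, 307], [381, 325], [419, 326], [418, 307]]
top stop 0.63 [270.9, 181.3, 20.3, 82.5] ((281.5, 222.5), (15.0, 83.0), 0.0) [[286, 181], [282, 237], [274, 244], [274, 260], [289, 264], [283, 250]]
top slice 0.72 [376.5, 230.2, 21.3, 36.2] ((384.7647705078125, 245.558837890625), (33.46991729736328, 15.764815330505371), 75.96376037597656) [[387, 229], [375, 234], [382, 263], [395, 259]]
top slice 0.17 [463.0, 195.4, 33.2, 35.9] ((478.0, 211.0), (30.0, 30.0), 90.0) [[
[... 564 characters left out ...]
8, 38.7] ((246.3250732421875, 286.52960205078125), (63.713985443115234, 36.97080993652344), 7.4958577156066895) [[221, 269], [214, 288], [218, 300], [274, 304], [276, 273]]
scene cheese 0.66 [232.4, 204.7, 41.3, 25.4] ((253.0470428466797, 215.38821411132812), (36.35414123535156, 23.16234588623047), 4.39870548248291) [[239, 204], [237, 225], [269, 227], [269, 206]]
scene stop 0.96 [344.0, 239.4, 16.3, 73.2] ((350.5, 250.5), (27.0, 15.0), 90.0) [[352, 237], [343, 244], [350, 264], [358, 257]]
scene slice 0.8 [250.4, 234.1, 11.7, 36.9] ((257.1551513671875, 251.36207580566406), (37.45351028442383, 12.207686424255371), 85.2363510131836) [[252, 233], [253, 267], [259, 270], [264, 261], [259, 233]]
```

View pics/topc.png

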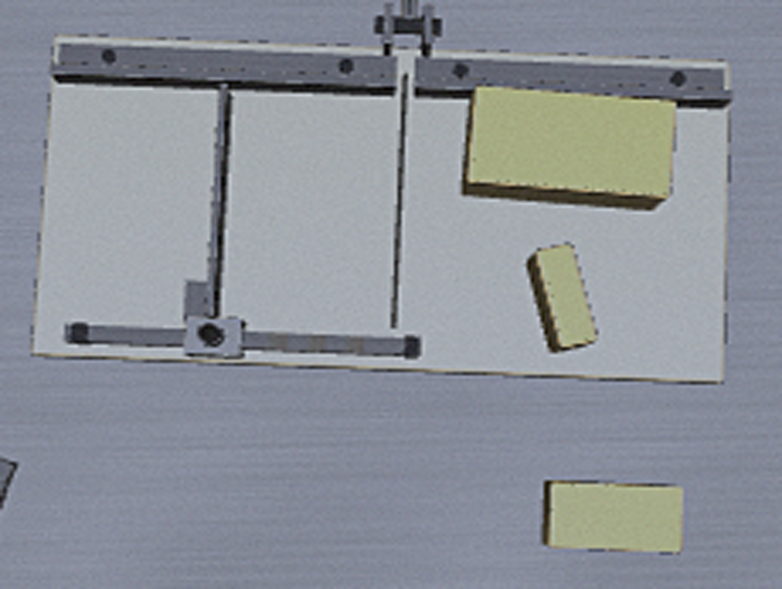

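View pics/scc.png

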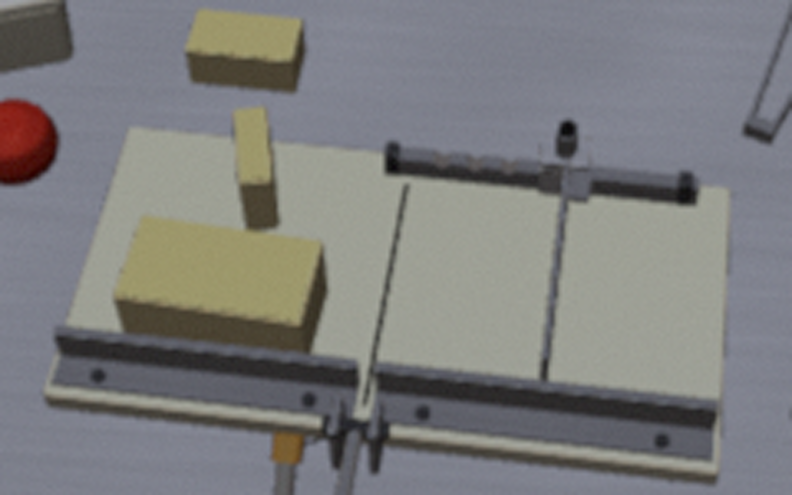

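```bash
cat > m.py <<'E'
from h import *
from scipy.optimize import least_squares
T=lambda p:np.array([220+p[0]/3.4,150+p[1]/3.1]); S=lambda p:np.array([180+p[0]/3.3,200+p[1]/3.3])
obs=[("top",T((57,37)),(.12,.23)),("top",T((730,60)),(.12,-.23)),("top",T((723,382)),(-.12,-.23)),("top",T((33,354)),(-.12,.23)),
("scene",S((133,128)),(-.12,-.23)),("scene",S((728,187)),(-.12,.23)),("top",T((394,326)),None),("top",T((404,72)),None)]
def W(p,q,z):
    c,s=np.cos(p[2]),np.sin(p[2]); return np.array([p[0]+c*q[0]-s*q[1],p[1]+s*q[0]+c*q[1],z])
f=lambda p:np.concatenate([pr(c,W(p,q,.035))[0]-o for c,o,q in obs if q])
r=least_squares(f,[.5,0,0],loss="soft_l1"); P=r.x
print("board",P,r.fun.round(1) if False else f(P).round(1))
def B(X):
    c,s=np.cos(P[2]),np.sin(P[2]); d=np.atleast_2d(X)[:,:2]-P[:2]; return np.c_[d[:,0]*c+d[:,1]*s,-d[:,0]*s+d[:,1]*c]
if __name__=="__main__":
    tb=lambda p,z:(B(bp("top",T(p),z))*1000).round(1)
    sb=lambda p,z:(B(bp("scene",S(p),z))*1000).round(1)
    print("groove",tb((394,326),.035),tb((404,72),.035),sb((406,186),.035),sb((368,400),.035))
    print("plate top",tb((224,90),.082),tb((216,300),.082),sb((566,195),.082),sb((548,345),.082))
    print("cheese top T",[tb(p,.095)[0].tolist() for p in((476,87),(677,98),(671,198),(468,185))])
    print("cheese top S",[sb(p,.095)[0].tolist() for p in((140,218),(325,242),(304,323),(117,293))])
    print("slice T",[tb(p,.095)[0].tolist() for p in((572,243),(598,342),(554,352),(530,258))])
    print("knob",tb((209,333),.105),sb((568,126),.105),"saddle",tb((185,282),.06))
E
python3 m.py
```

```text
board [ 0.52995378 -0.01131667 -0.06649389] [-1.2 -1.5  0.1 -0.3  0.1  0.2 -1.1 -0.1 -2.5 -2.  -0.4 -0.8]
groove [[-88.8 -10.9]] [[100.4  -9.6]] [[-86.9  -6.5]] [[97.3 -4.5]]
plate top [[ 70.2 107.1]] [[-79.6 104.1]] [[-58.5 113.3]] [[ 67.2 113.1]]
cheese top T [[76.5, -54.9], [74.4, -183.3], [3.4, -181.1], [6.7, -52.4]]
cheese top S [[10.2, -176.1], [13.3, -45.8], [79.7, -47.7], [73.0, -176.0]]
slice T [[-31.0, -119.5], [-98.9, -137.9], [-107.0, -110.6], [-42.7, -93.4]]
knob [[-104.5  105.1]] [[-102.6  109.5]] saddle [[-65.5 126.9]]
```

arm_command --steps "34 -42 0 -0.13; 68 -83 0 -0.26; 102 -125 0 -0.4; 136 -166 0 -0.53; 170 -208 0 -0.66; 204 -250 0 -0.79; 238 -291 0 -0.92; 272 -333 -10 -1.06; 306 -374 -30 -1.19; 340 -416 -60 -1.319; 340 -416 -90 -1.319; 340 -416 -90 -1.319; 340 -416 -90 -1.319" --fingers -1 --newtons 40

```text
clock: 2.22
tcp_pos: [0.5199, 0.1307, 0.1424]
orientation: [-0.0, 0.999, -0.033, 0.001]
wrist_force: [0.0, 0.2, 1.0]
finger_gap: -0.0001
```

```bash
python3 - <<'E'
from h import *
for n in("top","wrist"):
    im=read_camera(n)
    if n=="top": im=cv2.resize(im[150:300,220:450],None,fx=3.4,fy=3.4,interpolation=2)
    cv2.imwrite(f"pics/{n}1.png",im[:,:,::-1])
E
```

```text
(no output)
```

View pics/top1.png

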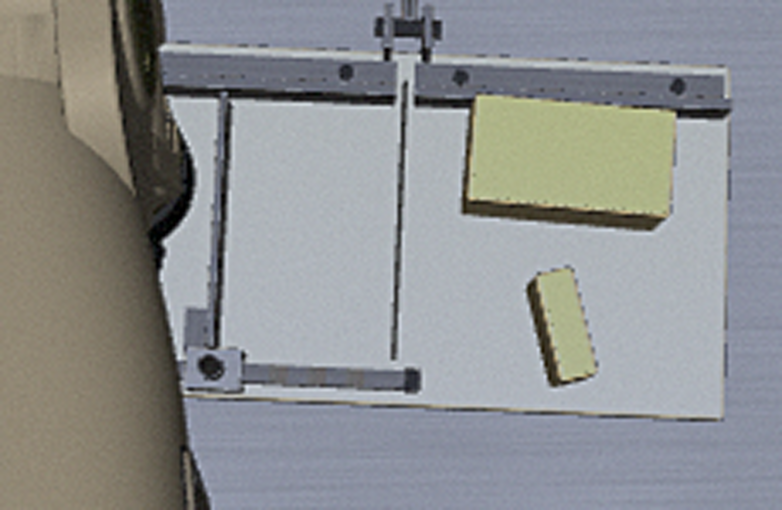

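View pics/wrist1.png

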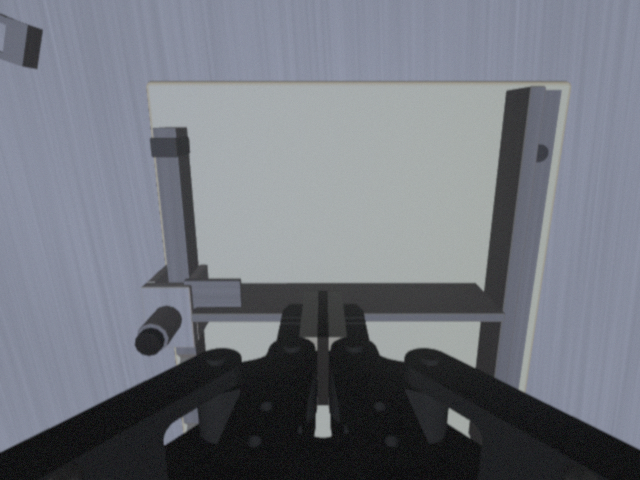

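The wrist view shows the stop plate's left face at rows 283–320. The saddle and knob are at (160,320), and the fingertips are just left of the plate. I'll use this view to refine the plate position.

```bash
python3 - <<'E'
from m import *
s=get_state(); print("tcp board",B(s["tcp_pos"])*1000, pr("wrist",s["tcp_pos"]))
for uv in((250,313),(450,313),(250,320),(450,320)): print("plate top",(B(bp("wrist",uv,.082))*1000).round(1))
for uv in((300,283),(450,283)): print("plate bottom L",(B(bp("wrist",uv,.037))*1000).round(1))
for uv in((149,83),(569,83)): print("board cnr",(B(bp("wrist",uv,.035))*1000).round(1))
E
```

```text
board [ 0.52995378 -0.01131667 -0.06649389] [-1.2 -1.5  0.1 -0.3  0.1  0.2 -1.1 -0.1 -2.5 -2.  -0.4 -0.8]
tcp board [[-18.9841196  141.37587049]] [[323.02020653 311.64173912]]
plate top [[-57.2 111.5]]
plate top [[ 48.4 111.6]]
plate top [[-57.4 107.5]]
plate top [[ 48.7 107.6]]
plate bottom L [[-33.  110.7]]
plate bottom L [[ 61.6 110.8]]
board cnr [[-116.   229.3]]
board cnr [[118.9 229.8]]
```

arm_command --steps "0 0 -30 0; 0 0 -60 0; 0 0 -84 0; 0 0 -84 0; -0.5 -8 -84 0; -0.9 -14 -84 0; -1.3 -20 -84 0; -1.6 -24 -84 0; -1.9 -28 -84 0; -1.9 -28 -84 0"

```text
clock: 3.58
tcp_pos: [0.5195, 0.1032, 0.0601]
orientation: [-0.001, 0.999, -0.032, 0.003]
wrist_force: [0.3, 2.5, 2.7]
finger_gap: 0.0002
```

arm_command --steps "-0.3 -4 0 0; -0.5 -8 0 0; -0.8 -12 0 0; -1.1 -16 0 0; -1.3 -20 0 0; -1.5 -23 0 0; -1.5 -23 0 0"

```text
clock: 4.45
tcp_pos: [0.518, 0.0805, 0.0601]
orientation: [-0.001, 0.999, -0.032, 0.003]
wrist_force: [0.6, 3.5, -0.8]
finger_gap: -0.0001
```

```bash
python3 - <<'E'
from m import *
s=get_state(); print("tcp board",B(s["tcp_pos"])*1000,s["wrist_force"])
im=read_camera("wrist");cv2.imwrite("pics/w2.png",im[:,:,::-1])
E
```

```text
board [ 0.52995378 -0.01131667 -0.06649389] [-1.2 -1.5  0.1 -0.3  0.1  0.2 -1.1 -0.1 -2.5 -2.  -0.4 -0.8]
tcp board [[-18.0138991   90.79089088]] [ 0.64574692  3.53024492 -0.78419177]
```

View pics/w2.png

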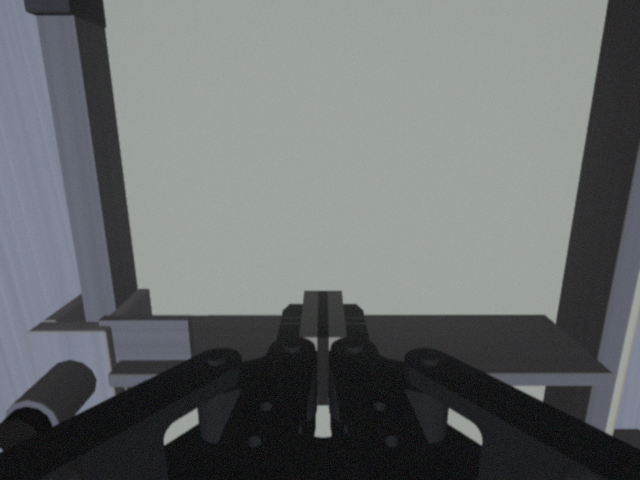

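```bash
python3 - <<'E'
from m import *
for uv in((220,374),(480,373),(220,386),(480,385)): print("plate top",(B(bp("wrist",uv,.082))*1000).round(1))
for uv in((220,316),(480,316)): print("plate bottom L",(B(bp("wrist",uv,.037))*1000).round(1))
E
```

```text
board [ 0.52995378 -0.01131667 -0.06649389] [-1.2 -1.5  0.1 -0.3  0.1  0.2 -1.1 -0.1 -2.5 -2.  -0.4 -0.8]
plate top [[-51.8  78.8]]
plate top [[33.3 79.1]]
plate top [[-52.1  74.3]]
plate top [[33.8 74.6]]
plate bottom L [[-62.1  77.7]]
plate bottom L [[49.8 77.7]]
```

arm_command --steps "-0.2 -2 0 0; -0.3 -4 0 0; -0.4 -6 0 0; -0.5 -7 0 0; -0.5 -7 0 0"

```text
clock: 5.12
tcp_pos: [0.5173, 0.0727, 0.0601]
orientation: [-0.001, 0.999, -0.033, 0.002]
wrist_force: [0.1, -0.4, 0.7]
finger_gap: 0.0001
```

arm_command --steps "-0.1 -1 0 0; -0.1 -2 0 0; -0.2 -3 0 0; -0.2 -3 0 0"

```text
clock: 5.62
tcp_pos: [0.5172, 0.0718, 0.0601]
orientation: [-0.003, 0.999, -0.032, 0.003]
wrist_force: [0.4, 9.5, 0.9]
finger_gap: -0.0001
```

arm_command --steps "-0.1 -1 0 0; -0.1 -2 0 0; -0.2 -3 0 0; -0.2 -3 0 0"

```text
clock: 6.12
tcp_pos: [0.5172, 0.0717, 0.0602]
orientation: [-0.006, 1.0, -0.031, 0.003]
wrist_force: [1.1, 12.8, -1.3]
finger_gap: 0.0005
```

arm_command --steps "-0.2 -3 0 0; -0.3 -4 0 0; -0.3 -5 0 0; -0.3 -5 0 0"

```text
clock: 6.62
tcp_pos: [0.5171, 0.0716, 0.0603]
orientation: [-0.011, 1.0, -0.029, 0.003]
wrist_force: [0.6, 19.8, -1.3]
finger_gap: 0.0001
```

```bash
python3 - <<'E'
from m import *
s=get_state(); print("tcp board",B(s["tcp_pos"])*1000,s["wrist_force"],s["ft_torque"],s["joint_pos"])
im=read_camera("wrist");cv2.imwrite("pics/w3.png",im[:,:,::-1])
im=read_camera("scene");cv2.imwrite("pics/s3.png",cv2.resize(im[180:360,180:420],None,fx=3.3,fy=3.3)[:,:,::-1])
E
```

```text
board [ 0.52995378 -0.01131667 -0.06649389] [-1.2 -1.5  0.1 -0.3  0.1  0.2 -1.1 -0.1 -2.5 -2.  -0.4 -0.8]
tcp board [[-18.30562388  81.9166775 ]] [ 0.59737794 19.7612083  -1.32864214] [ 3.70839418 -0.29308705 -0.03770053] [-0.02939736  0.32327064 -0.38424569  0.85705417  0.02266834  1.59966472]
```

View pics/w3.png

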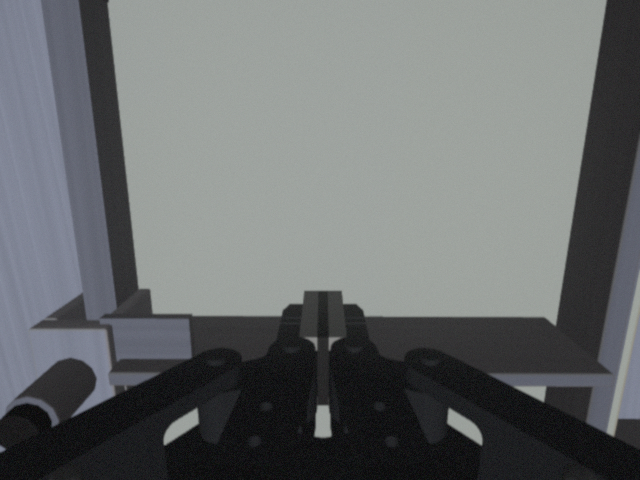

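View pics/s3.png

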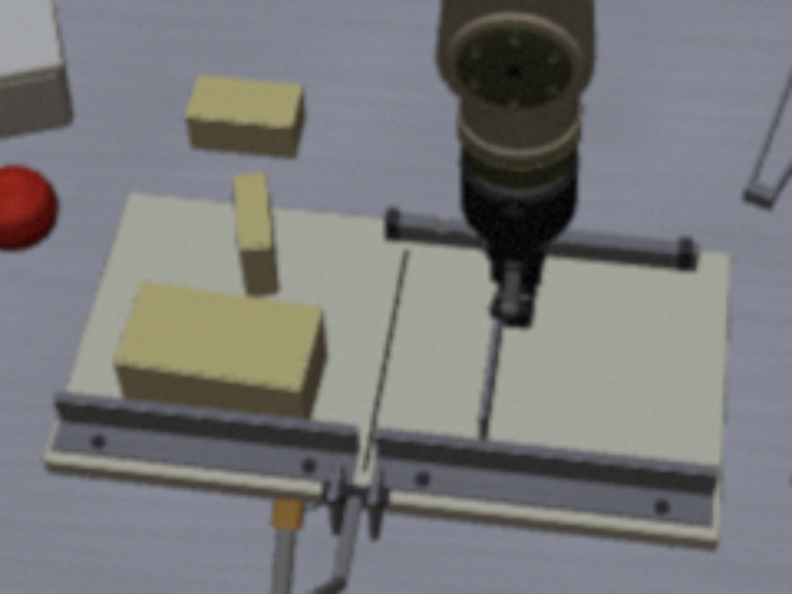

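arm_command --steps "-0.2 -3 0 0; -0.3 -5 0 0; -0.4 -6 0 0; -0.4 -6.5 0 0; -0.4 -7 0 0"

```text
clock: 7.35
tcp_pos: [0.5171, 0.0716, 0.0605]
orientation: [-0.019, 0.999, -0.027, 0.004]
wrist_force: [2.5, 27.5, -1.3]
finger_gap: 0.0001
```

arm_command --steps "0.3 5 0 0; 0.7 10 0 0; 1 15 0 0; 1 15 0 0"

```text
clock: 7.85
tcp_pos: [0.5181, 0.0865, 0.0605]
orientation: [-0.018, 0.999, -0.027, 0.004]
wrist_force: [1.2, -0.4, 0.7]
finger_gap: -0.0001
```

```bash
python3 - <<'E'
from m import *
s=get_state(); print("tcp board",B(s["tcp_pos"])*1000,s["wrist_force"],s["ft_torque"],s["joint_pos"],s["orientation"])
im=read_camera("wrist");cv2.imwrite("pics/w4.png",im[:,:,::-1])
im=read_camera("top");cv2.imwrite("pics/t4.png",cv2.resize(im[150:300,220:450],None,fx=3.4,fy=3.4,interpolation=2)[:,:,::-1])
E
```

```text
board [ 0.52995378 -0.01131667 -0.06649389] [-1.2 -1.5  0.1 -0.3  0.1  0.2 -1.1 -0.1 -2.5 -2.  -0.4 -0.8]
tcp board [[-18.32555784  96.77009991]] [ 1.1516058  -0.37331713  0.71133831] [-0.04166685 -0.01508962  0.01435299] [-0.00881654  0.32622744 -0.37977729  0.85692301  0.03672255  1.61526624] [-0.01842731  0.99947078 -0.02656317  0.00360572]
```

View pics/w4.png

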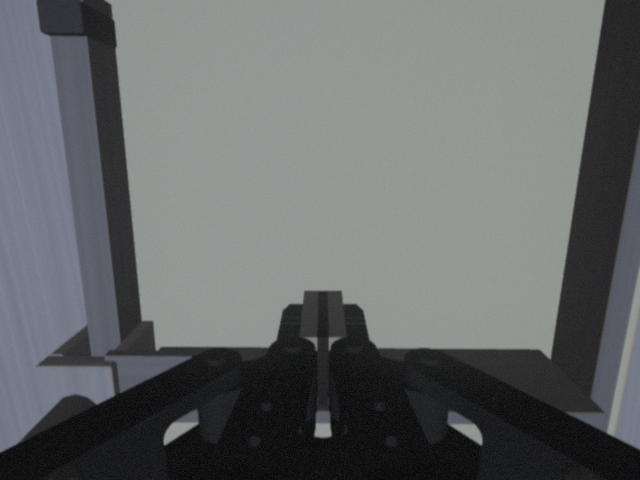

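View pics/t4.png

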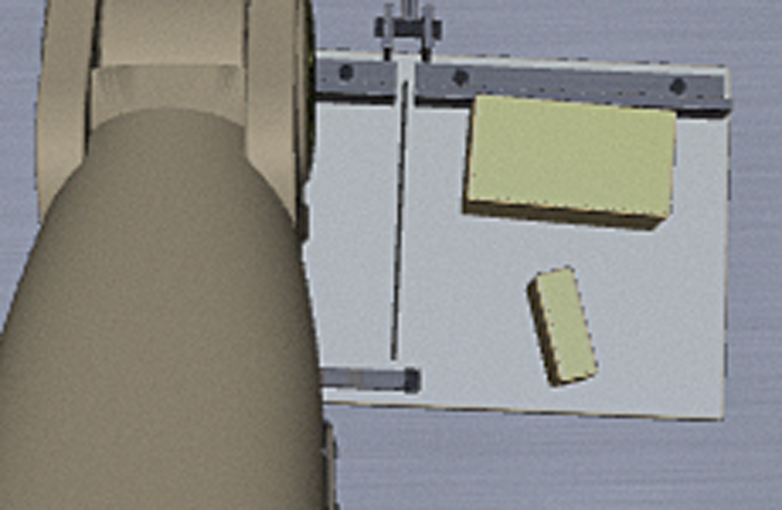

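```bash
python3 - <<'E'
from m import *
for uv in((220,348),(480,349)): print("plate bottom L",(B(bp("wrist",uv,.037))*1000).round(1))
for uv in((560,411),(590,412)): print("plate top L",(B(bp("wrist",uv,.082))*1000).round(1))
print("plate end",(B(bp("wrist",(549,350),.037))*1000).round(1),(B(bp("wrist",(603,411),.082))*1000).round(1))
print("fence base",(B(bp("wrist",(553,350),.035))*1000).round(1),(B(bp("wrist",(605,0),.035))*1000).round(1))
E
```

```text
board [ 0.52995378 -0.01131667 -0.06649389] [-1.2 -1.5  0.1 -0.3  0.1  0.2 -1.1 -0.1 -2.5 -2.  -0.4 -0.8]
plate bottom L [[-62.9  68.9]]
plate bottom L [[51.3 69.6]]
plate top L [[61.6 70.9]]
plate top L [[71.8 70.6]]
plate end [[81.9 69.4]] [[76.1 71. ]]
fence base [[84.9 68.3]] [[ 84.  209.7]]
```

```bash
python3 - <<'E'
from m import *
s=get_state()
# wrist1 pose unavailable now; use w4: bracket visible? use current pose pixels
for z in (.06,.07,.08):
  print(z,[(B(bp("wrist",uv,z))*1000).round(0)[0].tolist() for uv in((107,357),(190,355),(115,395),(38,365),(52,355))])
im=cv2.imread("pics/wrist1.png")[230:380,120:280]; cv2.imwrite("pics/w1c.png",cv2.resize(im,None,fx=4,fy=4,interpolation=2))
E
```

```text
board [ 0.52995378 -0.01131667 -0.06649389] [-1.2 -1.5  0.1 -0.3  0.1  0.2 -1.1 -0.1 -2.5 -2.  -0.4 -0.8]
0.06 [[-100.0, 77.0], [-69.0, 78.0], [-99.0, 61.0], [-127.0, 73.0], [-121.0, 78.0]]
0.07 [[-95.0, 83.0], [-65.0, 84.0], [-93.0, 67.0], [-119.0, 79.0], [-114.0, 83.0]]
0.08 [[-89.0, 88.0], [-62.0, 89.0], [-88.0, 74.0], [-112.0, 85.0], [-107.0, 89.0]]
```

View pics/w1c.png

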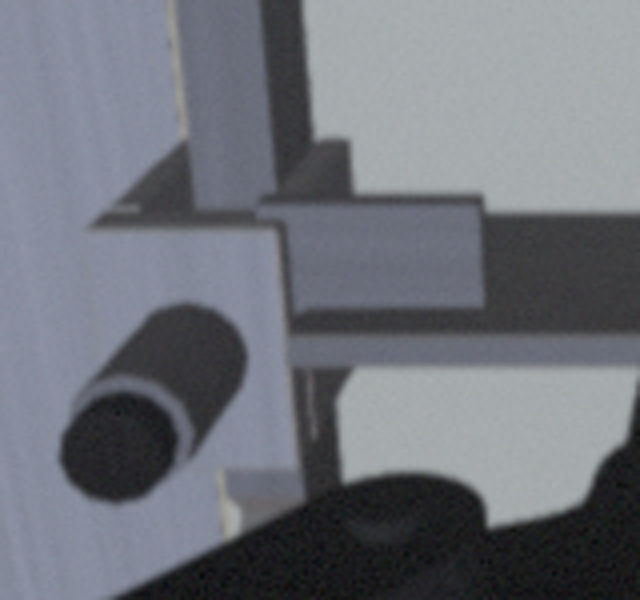

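arm_command --steps "0.4 6 0 0; -20 7.5 0 0; -40 9 0 0; -53.5 9.6 0 0; -53.5 9.6 -5 0; -53.5 9.6 -9 0; -53.5 9.6 -9 0; -53.8 6 -9 0; -54 2.5 -9 0; -54 2.5 -9 0"

```text
clock: 9.2
tcp_pos: [0.4642, 0.0884, 0.0516]
orientation: [-0.018, 0.999, -0.027, 0.004]
wrist_force: [-1.1, -0.3, -0.0]
finger_gap: -0.0003
```

```bash
python3 - <<'E'
from m import *
s=get_state(); print("tcp board",B(s["tcp_pos"])*1000,s["wrist_force"],s["orientation"])
im=read_camera("wrist");cv2.imwrite("pics/w5.png",im[:,:,::-1])
E
```

```text
board [ 0.52995378 -0.01131667 -0.06649389] [-1.2 -1.5  0.1 -0.3  0.1  0.2 -1.1 -0.1 -2.5 -2.  -0.4 -0.8]
tcp board [[-72.1916745  95.1581337]] [-1.0786424  -0.34941404 -0.04071083] [-0.0184827   0.99945708 -0.02702494  0.00368592]
```

View pics/w5.png

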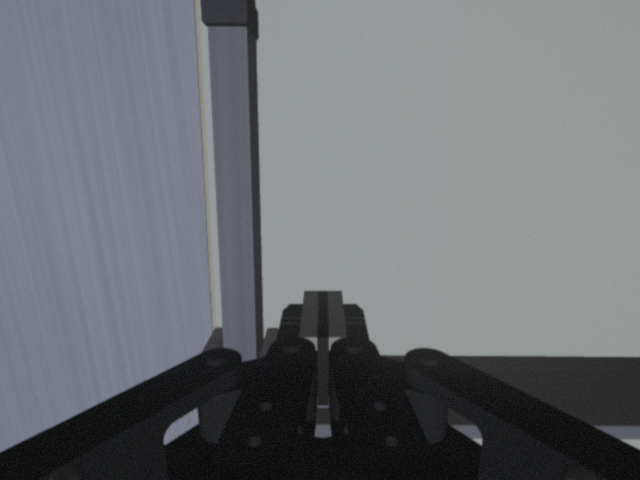

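Clear of contact so far, so I'll push on the bracket next to the saddle.

arm_command --steps "-0.1 -2 0 0; -0.3 -4 0 0; -0.4 -5 0 0; -0.4 -6 0 0; -0.4 -6 0 0"

```text
clock: 9.88
tcp_pos: [0.4639, 0.0825, 0.0516]
orientation: [-0.019, 0.999, -0.027, 0.004]
wrist_force: [0.3, -1.0, 0.0]
finger_gap: -0.0002
```

arm_command --steps "-0.1 -2 0 0; -0.2 -3 0 0; -0.3 -4 0 0; -0.3 -5 0 0; -0.3 -5 0 0"

```text
clock: 10.5
tcp_pos: [0.4638, 0.081, 0.0518]
orientation: [-0.023, 0.999, -0.026, 0.004]
wrist_force: [0.3, 15.3, -0.5]
finger_gap: 0.0001
```

```bash
python3 - <<'E'
from m import *
s=get_state(); print("tcp board",B(s["tcp_pos"])*1000,s["wrist_force"],s["orientation"])
im=read_camera("wrist");cv2.imwrite("pics/w6.png",im[:,:,::-1])
E
```

```text
board [ 0.52995378 -0.01131667 -0.06649389] [-1.2 -1.5  0.1 -0.3  0.1  0.2 -1.1 -0.1 -2.5 -2.  -0.4 -0.8]
tcp board [[-72.18346135  87.69782614]] [ 0.34193852 15.29540527 -0.45942042] [-0.0225519   0.99939431 -0.02619977  0.00399845]
```

View pics/w6.png

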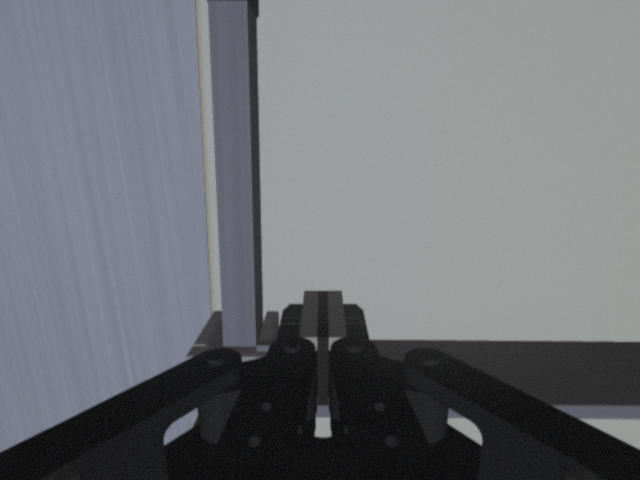

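arm_command --steps "-0.2 -4 0 0; -0.4 -6 0 0; -0.5 -7 0 0; -0.5 -7 0 0; -0.5 -7 0 0"

```text
clock: 11.18
tcp_pos: [0.4638, 0.0811, 0.0521]
orientation: [-0.031, 0.999, -0.024, 0.005]
wrist_force: [2.5, 30.8, -1.8]
finger_gap: 0.0002
```

```bash
python3 - <<'E'
from m import *
s=get_state(); print("tcp board",B(s["tcp_pos"])*1000,s["wrist_force"],s["ft_torque"],s["tau"],s["joint_pos"],s["clock"])
im=read_camera("scene");cv2.imwrite("pics/s7.png",cv2.resize(im[200:320,250:420],None,fx=4.5,fy=4.5,interpolation=2)[:,:,::-1])
im=read_camera("wrist");cv2.imwrite("pics/w7.png",im[:,:,::-1])
E
```

```text
board [ 0.52995378 -0.01131667 -0.06649389] [-1.2 -1.5  0.1 -0.3  0.1  0.2 -1.1 -0.1 -2.5 -2.  -0.4 -0.8]
tcp board [[-72.17721842  87.8507563 ]] [ 2.47737343 30.84380698 -1.75417057] [ 4.94397951 -0.55947451 -0.79511372] [-13.11410129 -38.99082184  23.77868593   0.69648849  -7.55365849
  -0.87143747] [-0.03725887  0.24059138 -0.52764135  0.79401832  0.0611811   1.58261642] 11.175
```

View pics/s7.png

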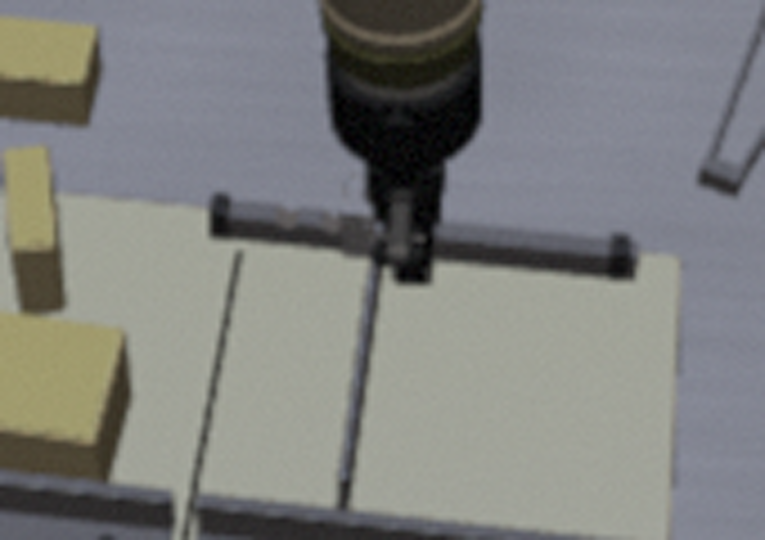

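View pics/w7.png

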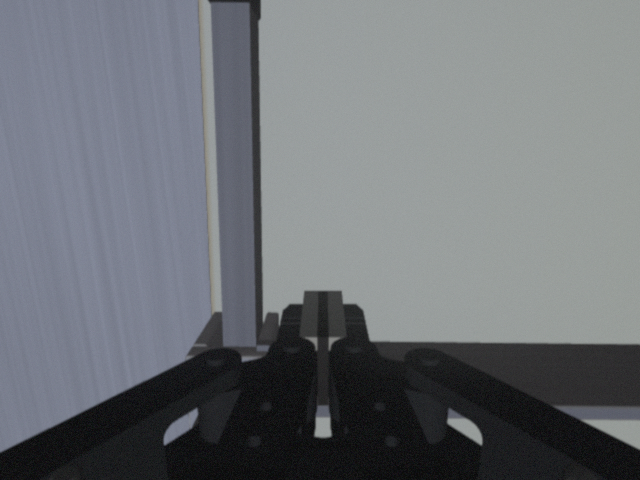

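```bash
python3 - <<'E'
from m import *
for uv in((500,353),(620,354),(400,353)): print("plate bottom L",(B(bp("wrist",uv,.037))*1000).round(1))
for uv in((520,412),(620,413)): print("plate top L",(B(bp("wrist",uv,.082))*1000).round(1))
E
```

```text
board [ 0.52995378 -0.01131667 -0.06649389] [-1.2 -1.5  0.1 -0.3  0.1  0.2 -1.1 -0.1 -2.5 -2.  -0.4 -0.8]
plate bottom L [[ 2.4 64.5]]
plate bottom L [[52.9 64.7]]
plate bottom L [[-39.5  63.9]]
plate top L [[-10.5  67.5]]
plate top L [[21.  67.5]]
```

arm_command --steps "0.5 8 0 0; 0.5 10 0 0; 20 8 0 0; 42 5 0 0; 42 5 0 0; 42 5 0 0"

```text
clock: 12.02
tcp_pos: [0.5047, 0.0858, 0.0517]
orientation: [-0.03, 0.999, -0.025, 0.004]
wrist_force: [-0.6, 0.8, -0.1]
finger_gap: -0.0003
```

```bash
python3 - <<'E'
from m import *
s=get_state(); print("tcp board",B(s["tcp_pos"])*1000,s["wrist_force"],s["ft_torque"],s["orientation"],s["clock"])
im=read_camera("wrist");cv2.imwrite("pics/w8.png",im[:,:,::-1])
im=read_camera("scene");cv2.imwrite("pics/s8.png",cv2.resize(im[200:320,250:420],None,fx=4.5,fy=4.5,interpolation=2)[:,:,::-1])
E
```

```text
board [ 0.52995378 -0.01131667 -0.06649389] [-1.2 -1.5  0.1 -0.3  0.1  0.2 -1.1 -0.1 -2.5 -2.  -0.4 -0.8]
tcp board [[-31.67769955  95.1859853 ]] [-0.57009605  0.83974926 -0.12025934] [-0.03659223  0.0561905  -0.01340632] [-0.03033497  0.99922833 -0.02466313  0.00377611] 12.025
```

View pics/w8.png

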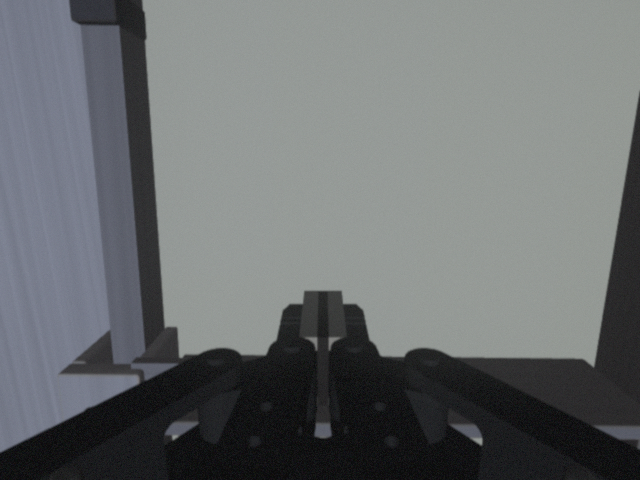

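View pics/s8.png

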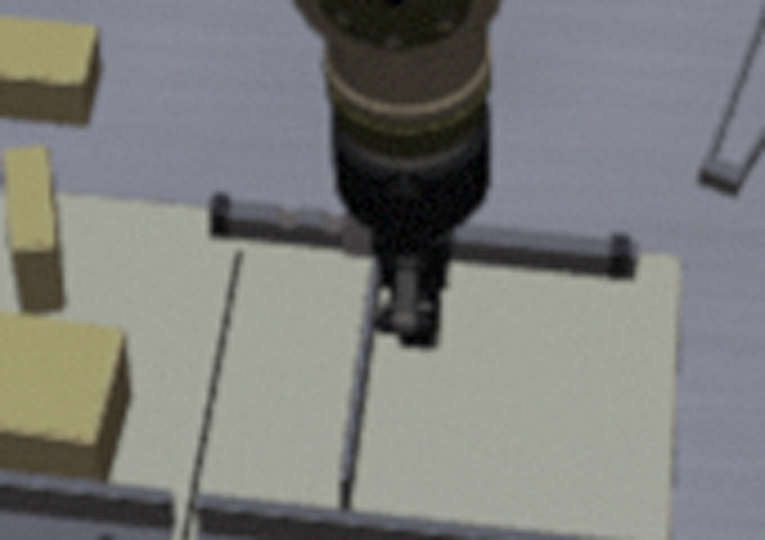

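arm_command --steps "-0.3 -5 0 0; -0.8 -13 0 0; -1.3 -20 0 0; -1.6 -25 0 0; -1.6 -25 0 0; -0.8 -13 0 0; -0.3 -5 0 0; -0.3 -5 0 0"

```text
clock: 13.12
tcp_pos: [0.5043, 0.0814, 0.0518]
orientation: [-0.03, 0.999, -0.024, 0.004]
wrist_force: [0.4, 0.2, -0.5]
finger_gap: -0.0
```

```bash
python3 - <<'E'
from m import *
s=get_state(); print("tcp board",B(s["tcp_pos"])*1000,s["wrist_force"],s["ft_torque"],s["orientation"],s["clock"])
im=read_camera("scene");cv2.imwrite("pics/s9.png",cv2.resize(im[200:320,250:420],None,fx=4.5,fy=4.5,interpolation=2)[:,:,::-1])
E
```

```text
board [ 0.52995378 -0.01131667 -0.06649389] [-1.2 -1.5  0.1 -0.3  0.1  0.2 -1.1 -0.1 -2.5 -2.  -0.4 -0.8]
tcp board [[-31.75185982  90.81515982]] [ 0.38047036  0.1627514  -0.51095128] [-0.07640083  0.00145586 -0.00196732] [-0.03031887  0.99924158 -0.02410627  0.0039899 ] 13.125
```

View pics/s9.png

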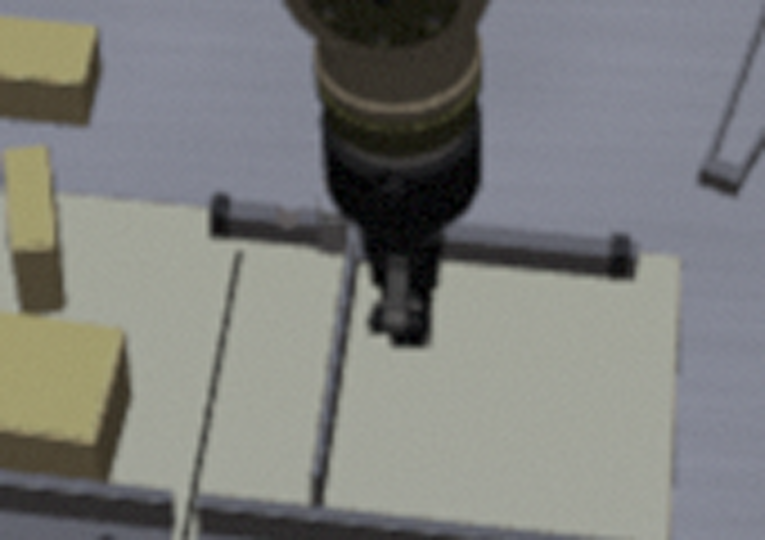

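```bash
python3 - <<'E'
from m import *
f=lambda u,v,z:(B(bp("scene",(250+u/4.5,200+v/4.5),z))*1000).round(1)[0]
for a in((347,495),(320,495),(369,330),(344,330)): print(f(*a,.082))
print((pr("wrist",get_state()["tcp_pos"])))
im=read_camera("wrist");cv2.imwrite("pics/w9.png",im[:,:,::-1])
E
```

```text
board [ 0.52995378 -0.01131667 -0.06649389] [-1.2 -1.5  0.1 -0.3  0.1  0.2 -1.1 -0.1 -2.5 -2.  -0.4 -0.8]
[86.4 73.8]
[88.2 60.9]
[-11.9  72.9]
[-10.2  60.4]
[[323.02120336 311.66448037]]
```

View pics/w9.png

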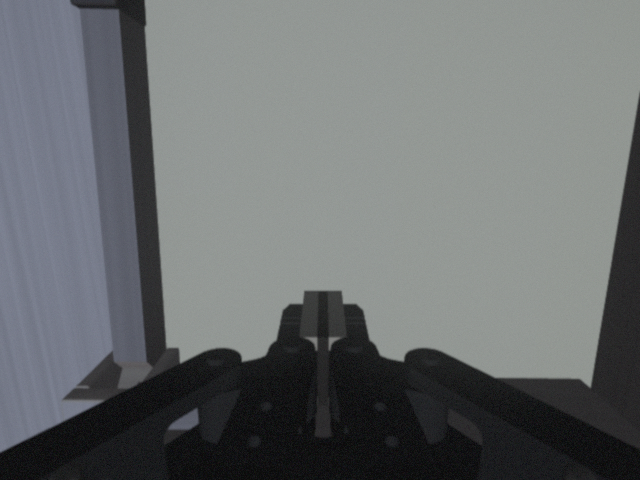

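arm_command --steps "-0.5 -8 0 0; -1 -16 0 0; -1.4 -21 0 0; -1.5 -23 0 0; -1.7 -25 0 0; -1.8 -27 0 0; -1.9 -29 0 0; -2 -30 0 0; -2 -31 0 0; -2.1 -32 0 0; -2.1 -32 0 0"

```text
clock: 14.6
tcp_pos: [0.5023, 0.0496, 0.0519]
orientation: [-0.031, 0.999, -0.024, 0.004]
wrist_force: [1.0, 5.0, -0.5]
finger_gap: 0.0001
```

```bash
python3 - <<'E'
from m import *
s=get_state(); print("tcp board",B(s["tcp_pos"])*1000,s["wrist_force"],s["ft_torque"],s["orientation"],s["clock"])
im=read_camera("wrist");cv2.imwrite("pics/w10.png",im[:,:,::-1])
E
```

```text
board [ 0.52995378 -0.01131667 -0.06649389] [-1.2 -1.5  0.1 -0.3  0.1  0.2 -1.1 -0.1 -2.5 -2.  -0.4 -0.8]
tcp board [[-31.66249681  58.9266913 ]] [ 0.97482928  4.97229859 -0.5169918 ] [ 0.81764034 -0.19432574  0.00567068] [-0.03105366  0.99921629 -0.02420293  0.00408693] 14.6
```

View pics/w10.png

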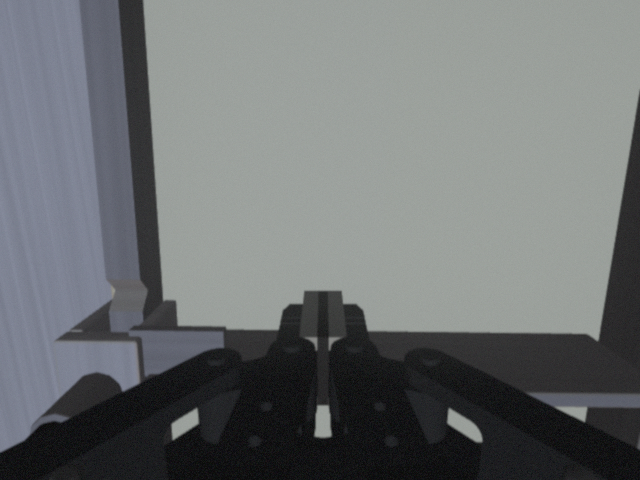

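```bash
python3 - <<'E'
from m import *
im=cv2.imread("pics/w10.png")
g=im.sum(2).astype(int); print(g[325:340,500], g[385:410,560])
for uv in((400,332),(500,333)): print("plate bottom L",(B(bp("wrist",uv,.037))*1000).round(1))
for uv in((500,391),(600,393)): print("plate top L",(B(bp("wrist",uv,.082))*1000).round(1))
for uv in((500,404),(600,405)): print("plate top R",(B(bp("wrist",uv,.082))*1000).round(1))
print("notch75 rim",[(B(bp("wrist",uv,.055))*1000).round(1)[0] for uv in((107,280),(145,285),(115,312),(140,312))])
print(pr("wrist",np.r_[0.5,0,.055]))
E
```

```text
board [ 0.52995378 -0.01131667 -0.06649389] [-1.2 -1.5  0.1 -0.3  0.1  0.2 -1.1 -0.1 -2.5 -2.  -0.4 -0.8]
[462 467 471 460 475 472 449 391 249 159 160 162 162 152 153] [144 146 132 142 146 137 160 188 246 283 289 294 288 293 295 298 292 297
 302 295 308 359 417 439 394]
plate bottom L [[ 0.4 44.5]]
plate bottom L [[41.8 44.7]]
plate top L [[22.8 45.9]]
plate top L [[53.8 45.7]]
plate top R [[23.3 41.5]]
plate top R [[54.5 41.6]]
notch75 rim [array([-108.5,   70.9]), array([-95.2,  69.3]), array([-106.7,   58.9]), array([-97.7,  59. ])]
[[323.42835566 435.42632159]]
```

arm_command --steps "-0.1 -1 0 0; -0.1 -2 0 0; -0.1 -2 0 0"

```text
clock: 15.02
tcp_pos: [0.5022, 0.0494, 0.0519]
orientation: [-0.033, 0.999, -0.024, 0.004]
wrist_force: [2.2, 10.4, -0.3]
finger_gap: 0.0001
```

```bash
python3 - <<'E'
from m import *
for uv in((479,211),(471,264)): print(bp("top",uv,.04))
def Wd(x,y):
    return W(P,(x,y),0)[:2]
t=get_state()["tcp_pos"]
for q in((-31.7e-3,.070),(.0,-.1),(.04,-.216)): print((Wd(*q)-t[:2])*1000)
E
```

```text
board [ 0.52995378 -0.01131667 -0.06649389] [-1.2 -1.5  0.1 -0.3  0.1  0.2 -1.1 -0.1 -2.5 -2.  -0.4 -0.8]
[[ 0.53378312 -0.34305389  0.04      ]]
[[ 0.41399625 -0.31832368  0.04      ]]
[ 0.75163679 11.24447302]
[  21.0859489  -160.48614671]
[  53.28994369 -278.88759399]
```

arm_command --steps "0.5 7 0 0; 1 12 20 0; 1 12 70 0; 1 0 110 0; 7 -40 110 -0.018; 14 -90 110 -0.018; 22 -140 110 -0.018; 32 -190 110 -0.018; 43 -235 110 -0.018; 53 -279 110 -0.018; 53 -279 110 -0.018; 53 -279 110 -0.018; 53 -279 110 -0.018" --fingers -0.29

```text
clock: 16.65
tcp_pos: [0.5548, -0.2285, 0.1619]
orientation: [-0.033, 0.999, -0.032, 0.004]
wrist_force: [-0.3, -0.6, 0.8]
finger_gap: 0.0304
```

```bash
python3 - <<'E'
from m import *
s=get_state(); print("tcp board",B(s["tcp_pos"])*1000,s["wrist_force"],s["orientation"],s["clock"],s["finger_gap"])
im=read_camera("wrist");cv2.imwrite("pics/w11.png",im[:,:,::-1])
im=read_camera("top");cv2.imwrite("pics/t11.png",cv2.resize(im[150:300,220:450],None,fx=3.4,fy=3.4,interpolation=2)[:,:,::-1])
im=read_camera("scene");cv2.imwrite("pics/s11.png",cv2.resize(im[200:350,180:420],None,fx=3.3,fy=3.3,interpolation=2)[:,:,::-1])
E
```

```text
board [ 0.52995378 -0.01131667 -0.06649389] [-1.2 -1.5  0.1 -0.3  0.1  0.2 -1.1 -0.1 -2.5 -2.  -0.4 -0.8]
tcp board [[  39.26610785 -215.0623518 ]] [-0.32040924 -0.62402482  0.81292168] [-0.03302512  0.99893371 -0.03199556  0.00413233] 16.65 0.030409691746356167
```

View pics/w11.png

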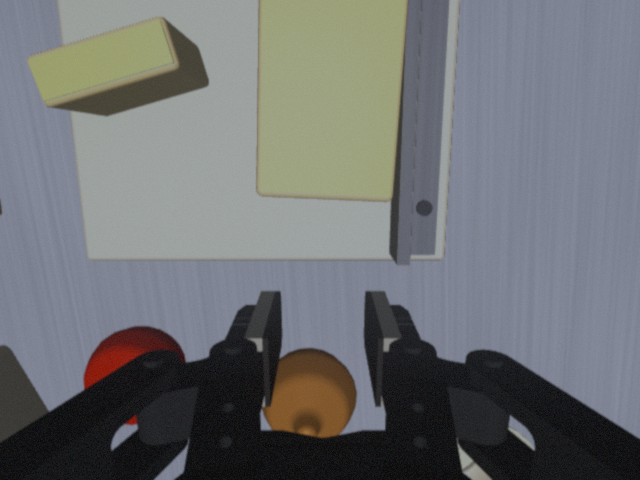

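View pics/t11.png

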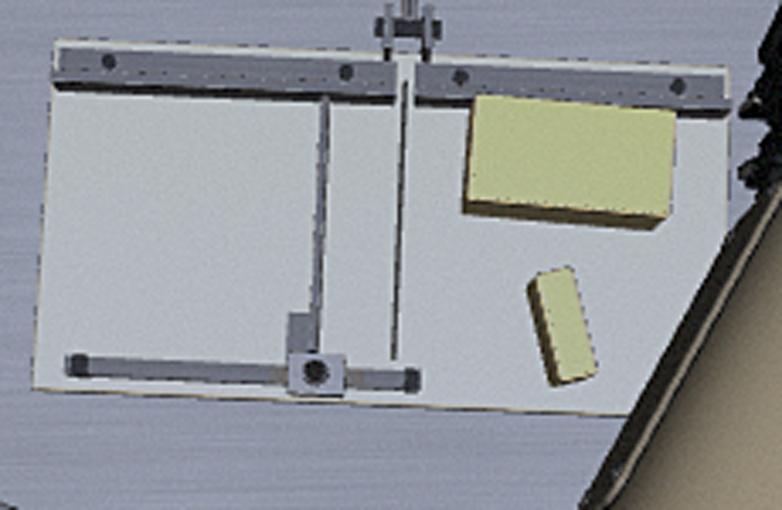

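View pics/s11.png

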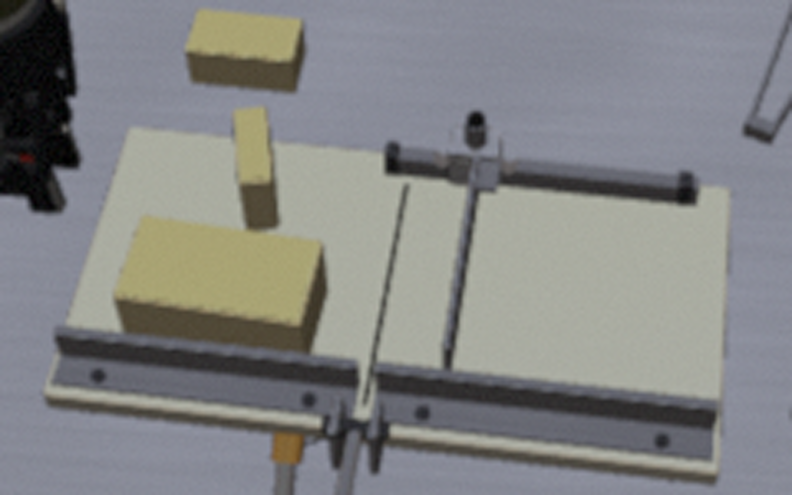

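```bash
python3 - <<'E'
from m import *
t=lambda u,v,z:(B(bp("top",(220+u/3.4,150+v/3.4),z))*1000).round(1)[0]
print("plate mid top",t(326,110,.082),t(318,330,.082),"groove",t(405,90,.035),t(395,350,.035))
print("cheese wrist",[(B(bp("wrist",uv,.095))*1000).round(1)[0] for uv in((258,193),(391,200),(259,0),(408,0))])
print("board end",[(B(bp("wrist",uv,.035))*1000).round(1)[0] for uv in((89,259),(443,259))])
print("fence top edge",[(B(bp("wrist",uv,.065))*1000).round(1)[0] for uv in((398,262),(420,0))])
E
```

```text
board [ 0.52995378 -0.01131667 -0.06649389] [-1.2 -1.5  0.1 -0.3  0.1  0.2 -1.1 -0.1 -2.5 -2.  -0.4 -0.8]
plate mid top [65.7 40.8] [-77.2  39.1] groove [ 92.8 -10.6] [-83.7 -11.4]
cheese wrist [array([   7.1, -178.1]), array([  74.6, -181.5]), array([ 10.1, -88.8]), array([ 79.2, -88.5])]
board end [array([-115.6, -228.4]), array([ 121.2, -228.1])]
fence top edge [array([  85.3, -222.2]), array([ 91.2, -79. ])]
```

arm_command --steps "0 0 -50 0; 0 0 -100 0; 0 0 -112 0; 0 0 -112 0; 0.5 8 -112 0; 1 15 -112 0; 1.3 20 -112 0; 1.6 24 -112 0; 2 30 -112 0; 2.3 35 -112 0; 2.7 40 -112 0; 3 45 -112 0; 3.3 50 -112 0; 3.3 50 -112 0"

```text
clock: 18.55
tcp_pos: [0.5591, -0.1791, 0.0508]
orientation: [-0.032, 0.999, -0.032, 0.005]
wrist_force: [0.5, -3.9, 2.1]
finger_gap: 0.0304
```

```bash
python3 - <<'E'
from m import *
s=get_state(); print("tcp board",B(s["tcp_pos"])*1000,s["wrist_force"],s["orientation"],s["clock"],s["finger_gap"])
im=read_camera("wrist");cv2.imwrite("pics/w12.png",im[:,:,::-1])
im=read_camera("scene");cv2.imwrite("pics/s12.png",cv2.resize(im[200:350,180:420],None,fx=3.3,fy=3.3,interpolation=2)[:,:,::-1])
E
```

```text
board [ 0.52995378 -0.01131667 -0.06649389] [-1.2 -1.5  0.1 -0.3  0.1  0.2 -1.1 -0.1 -2.5 -2.  -0.4 -0.8]
tcp board [[  40.27874677 -165.51262596]] [ 0.49016439 -3.85144843  2.07582001] [-0.03217116  0.99896099 -0.03185345  0.00522579] 18.55 0.03043181127431269
```

View pics/w12.png

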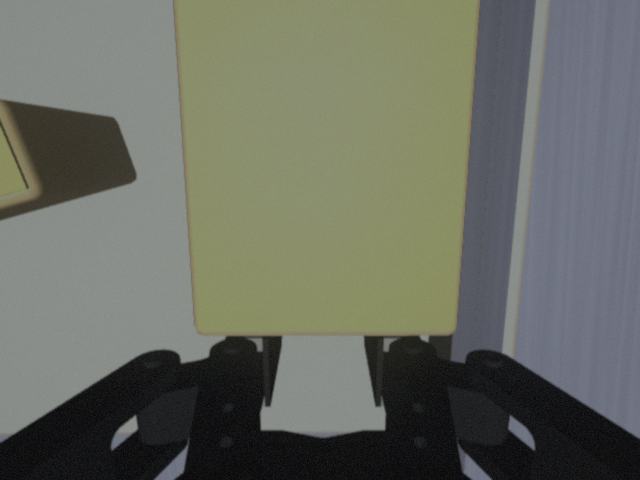

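View pics/s12.png

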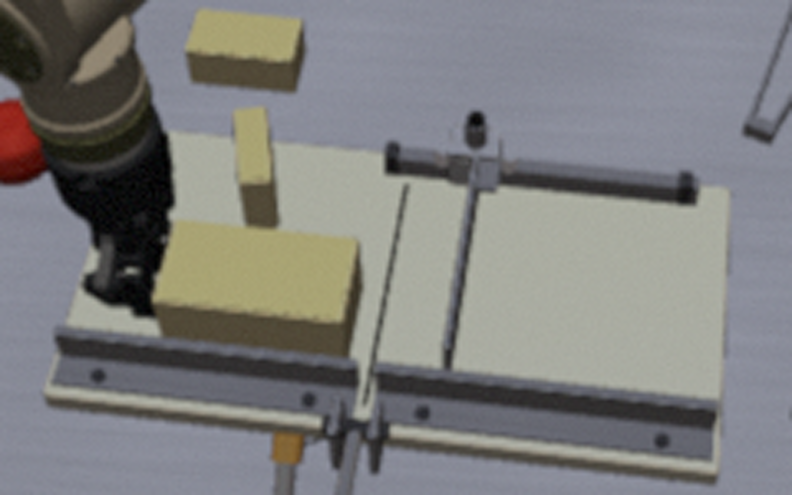

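```bash
python3 - <<'E'
from m import *
print("cheese wrist",[(B(bp("wrist",uv,.095))*1000).round(1)[0] for uv in((197,332),(455,332),(176,0),(478,0))])
E
```

```text
board [ 0.52995378 -0.01131667 -0.06649389] [-1.2 -1.5  0.1 -0.3  0.1  0.2 -1.1 -0.1 -2.5 -2.  -0.4 -0.8]
cheese wrist [array([   6.9, -153.5]), array([  74.4, -153.5]), array([  6.9, -74.5]), array([ 74.1, -74.1])]
```

arm_command --steps "0.3 5 0 0; 0.7 10 0 0; 1 15 0 0; 1.3 20 0 0; 1.7 25 0 0; 2 30 0 0; 2.3 35 0 0; 2.7 40 0 0; 3 45 0 0; 3.3 50 0 0; 3.6 54 0 0; 3.7 56 0 0; 3.7 56 0 0"

```text
clock: 20.27
tcp_pos: [0.5626, -0.1235, 0.0507]
orientation: [-0.032, 0.999, -0.032, 0.005]
wrist_force: [-0.3, -4.8, 2.2]
finger_gap: 0.0303
```

```bash
python3 - <<'E'
from m import *
s=get_state(); print("tcp board",B(s["tcp_pos"])*1000,s["wrist_force"],s["orientation"],s["clock"],s["finger_gap"])
im=read_camera("top");cv2.imwrite("pics/t13.png",cv2.resize(im[150:300,270:450],None,fx=4.4,fy=4,interpolation=2)[:,:,::-1])
im=read_camera("scene");cv2.imwrite("pics/s13.png",cv2.resize(im[200:350,180:420],None,fx=3.3,fy=3.3,interpolation=2)[:,:,::-1])
E
```

```text
board [ 0.52995378 -0.01131667 -0.06649389] [-1.2 -1.5  0.1 -0.3  0.1  0.2 -1.1 -0.1 -2.5 -2.  -0.4 -0.8]
tcp board [[  40.04503275 -109.73259751]] [-0.3061215  -4.77369833  2.21210347] [-0.03209832  0.99895809 -0.03205834  0.00497034] 20.275 0.03031357392337805
```

View pics/t13.png

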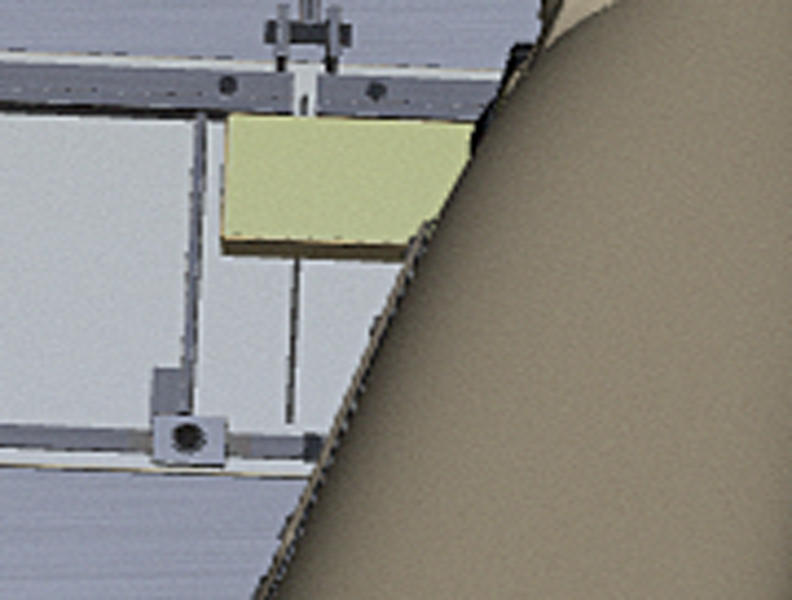

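View pics/s13.png

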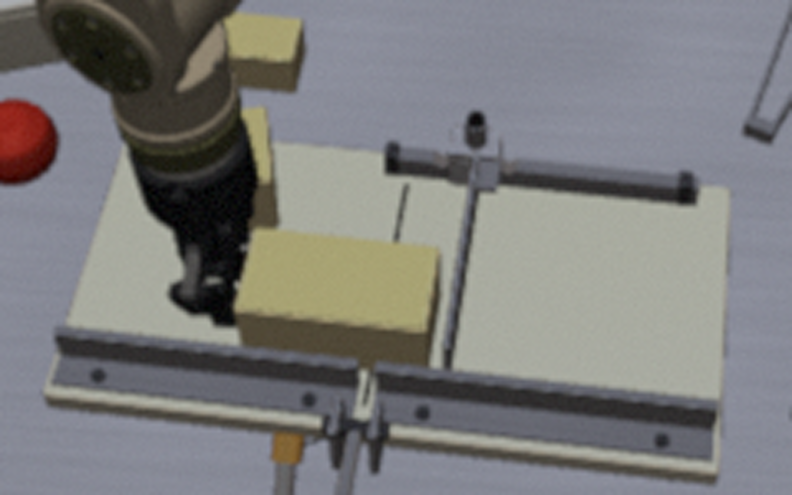

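arm_command --steps "0.1 2 0 0; 0.3 4 0 0; 0.4 5.5 0 0; 0.4 6 0 0; 0.4 6 0 0"

```text
clock: 21.0
tcp_pos: [0.563, -0.1179, 0.0507]
orientation: [-0.032, 0.999, -0.032, 0.005]
wrist_force: [-0.4, -5.5, 2.7]
finger_gap: 0.0303
```

arm_command --steps "0.1 1 0 0; 0.1 1.5 0 0; 0.1 1.5 0 0"

```text
clock: 21.38
tcp_pos: [0.563, -0.1169, 0.0507]
orientation: [-0.031, 0.999, -0.032, 0.005]
wrist_force: [0.3, -5.0, 1.9]
finger_gap: 0.0304
```

arm_command --steps "0 1 0 0; 0.1 1.5 0 0; 0.1 1.5 0 0"

```text
clock: 21.75
tcp_pos: [0.563, -0.1159, 0.0507]
orientation: [-0.031, 0.999, -0.033, 0.005]
wrist_force: [-0.8, -6.0, 1.6]
finger_gap: 0.0303
```

arm_command --steps "0 1 0 0; 0.1 1.5 0 0; 0.1 1.5 0 0"

```text
clock: 22.12
tcp_pos: [0.563, -0.1148, 0.0507]
orientation: [-0.031, 0.999, -0.033, 0.005]
wrist_force: [-0.5, -5.6, 2.3]
finger_gap: 0.0305
```

arm_command --steps "0 1 0 0; 0.1 1.5 0 0; 0.1 1.5 0 0"

```text
clock: 22.5
tcp_pos: [0.563, -0.1138, 0.0507]
orientation: [-0.03, 0.999, -0.033, 0.005]
wrist_force: [-0.8, -5.0, 2.4]
finger_gap: 0.0301
```

```bash
python3 - <<'E'
from m import *
s=get_state(); print("tcp board",B(s["tcp_pos"])*1000,s["wrist_force"],s["clock"])
im=read_camera("top");cv2.imwrite("pics/t14.png",cv2.resize(im[165:265,300:390],None,fx=6,fy=6,interpolation=2)[:,:,::-1])
im=read_camera("scene");cv2.imwrite("pics/s14.png",cv2.resize(im[230:330,230:350],None,fx=6,fy=6,interpolation=2)[:,:,::-1])
im=read_camera("wrist");cv2.imwrite("pics/w14.png",im[:,:,::-1])
E
```

```text
board [ 0.52995378 -0.01131667 -0.06649389] [-1.2 -1.5  0.1 -0.3  0.1  0.2 -1.1 -0.1 -2.5 -2.  -0.4 -0.8]
tcp board [[  39.7947149  -100.01807182]] [-0.82932844 -4.99840319  2.42747525] 22.5
```

View pics/t14.png

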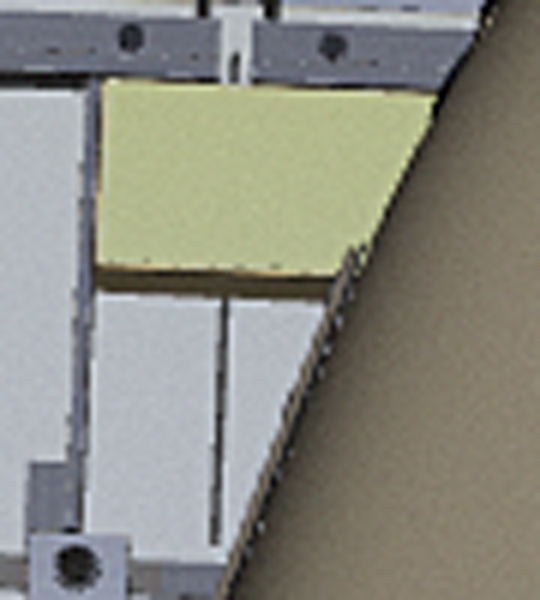

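View pics/s14.png

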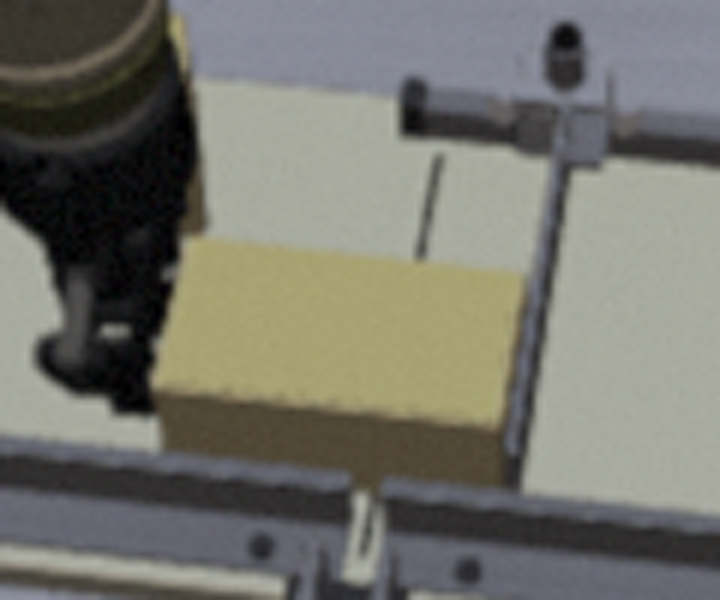

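View pics/w14.png

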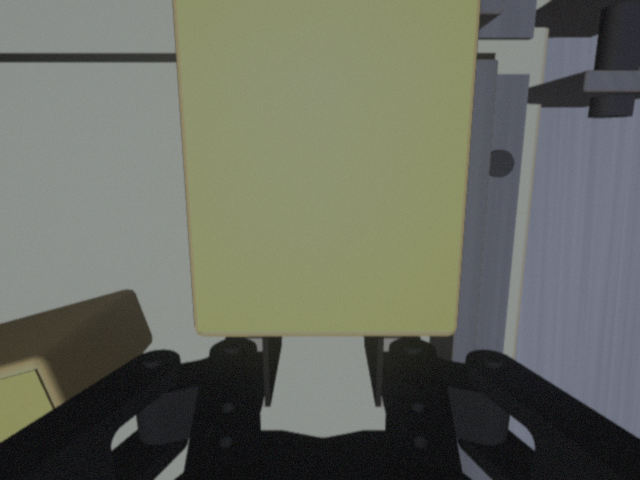

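```bash
python3 - <<'E'
from m import *
print("rear",[(B(bp("wrist",uv,.095))*1000).round(1)[0] for uv in((220,333),(430,333))])
print("groove",[(B(bp("wrist",uv,.035))*1000).round(1)[0] for uv in((50,57),(160,58))])
t=lambda u,v,z:(B(bp("top",(300+u/6,165+v/6),z))*1000).round(1)[0]
print("plate top R/L",t(97,180,.082),t(85,180,.082),t(87,430,.082),t(74,430,.082),"cheese end top",t(104,90,.095),t(97,265,.095),"groove",t(219,450,.035))
S6=lambda u,v,z:(B(bp("scene",(230+u/6,230+v/6),z))*1000).round(1)[0]
print("scene cheese end top",S6(524,280,.095),S6(502,425,.095),"plate R/L top",S6(535,300,.082),S6(547,300,.082),S6(508,455,.082),S6(520,455,.082))
E
```

```text
board [ 0.52995378 -0.01131667 -0.06649389] [-1.2 -1.5  0.1 -0.3  0.1  0.2 -1.1 -0.1 -2.5 -2.  -0.4 -0.8]
rear [array([ 12.6, -88. ]), array([ 67.4, -88.2])]
groove [array([-58.1,  -9. ]), array([-18.7,  -9.3])]
plate top R/L [37.5 38.8] [37.3 43.2] [-54.5  38.1] [-54.7  42.8] cheese end top [68.1 37.5] [ 3.8 37. ] groove [-54.3 -10.8]
scene cheese end top [10.8 42.2] [75.3 42.9] plate R/L top [10.3 46.3] [ 9.7 50.8] [79.5 45.6] [78.9 49.9]
```

arm_command --steps "0 1 0 0; 0.1 1.5 0 0; 0.1 1.5 0 0"

```text
clock: 23.02
tcp_pos: [0.563, -0.1131, 0.0507]
orientation: [-0.03, 0.999, -0.033, 0.004]
wrist_force: [-0.3, -6.0, 2.3]
finger_gap: 0.0303
```

arm_command --steps "0 1 0 0; 0.1 1.3 0 0; 0.1 1.3 0 0"

```text
clock: 23.4
tcp_pos: [0.563, -0.113, 0.0507]
orientation: [-0.029, 0.999, -0.034, 0.004]
wrist_force: [-0.5, -7.9, 2.0]
finger_gap: 0.0302
```

arm_command --steps "0 1 0 0; 0.1 1.6 0 0; 0.1 1.6 0 0; 0.1 1.6 0 0"

```text
clock: 23.9
tcp_pos: [0.5631, -0.113, 0.0507]
orientation: [-0.027, 0.999, -0.034, 0.004]
wrist_force: [-0.7, -8.4, 2.6]
finger_gap: 0.0303
```

```bash
python3 - <<'E'
from m import *
s=get_state(); print("tcp board",B(s["tcp_pos"])*1000,s["wrist_force"],s["ft_torque"],s["clock"])
im=read_camera("top");cv2.imwrite("pics/t15.png",cv2.resize(im[165:265,300:390],None,fx=6,fy=6,interpolation=2)[:,:,::-1])
im=read_camera("scene");cv2.imwrite("pics/s15.png",cv2.resize(im[230:330,230:350],None,fx=6,fy=6,interpolation=2)[:,:,::-1])
E
```

```text
board [ 0.52995378 -0.01131667 -0.06649389] [-1.2 -1.5  0.1 -0.3  0.1  0.2 -1.1 -0.1 -2.5 -2.  -0.4 -0.8]
tcp board [[ 39.79202969 -99.27708085]] [-0.66884433 -8.39646173  2.61724866] [-1.58895882  0.09480943  0.04619109] 23.9
```

View pics/t15.png

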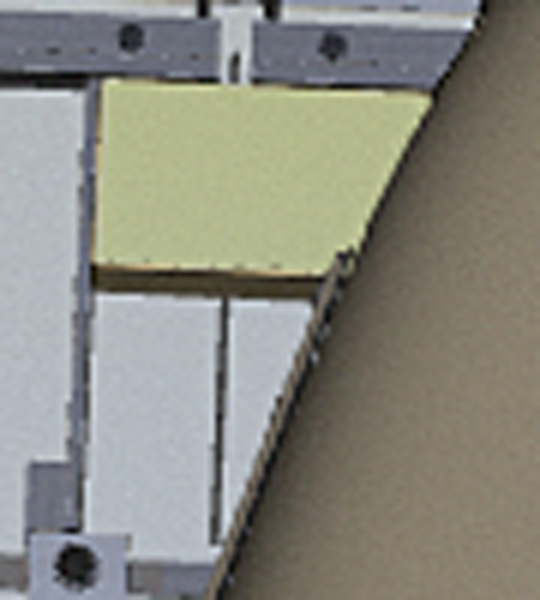

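View pics/s15.png

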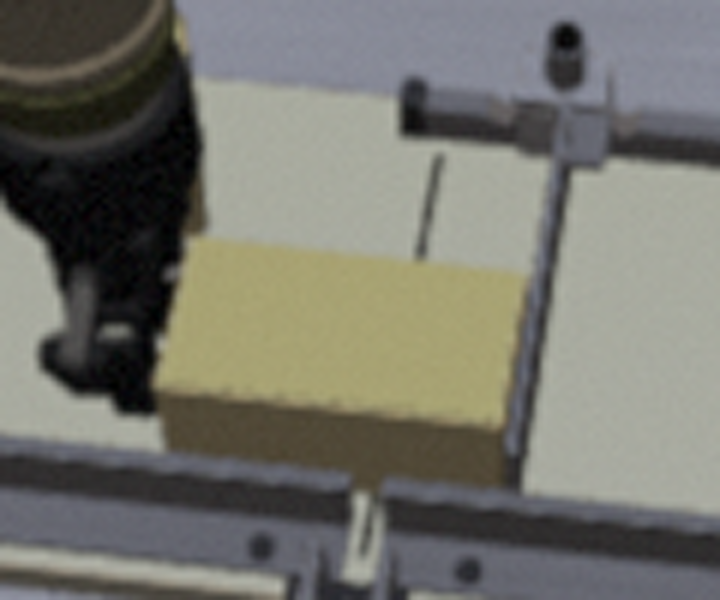

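arm_command --steps "-0.3 -5 0 0; -1 -15 0 0; -1.7 -25 0 0; -1.7 -25 30 0; -1.7 -25 80 0; -1.7 -25 120 0; -5 -70 130 0; -8 -120 130 0; -12 -170 130 0; -12 -170 130 0; -12 -170 130 0"

```text
clock: 25.38
tcp_pos: [0.5505, -0.2829, 0.1803]
orientation: [-0.028, 0.999, -0.035, 0.004]
wrist_force: [-0.6, 0.3, -0.8]
finger_gap: 0.0304
```

```bash
python3 - <<'E'
from m import *
s=get_state(); print("tcp board",B(s["tcp_pos"])*1000,s["wrist_force"],s["clock"])
im=read_camera("top");cv2.imwrite("pics/t16.png",cv2.resize(im[150:290,220:450],None,fx=3.4,fy=3.4,interpolation=2)[:,:,::-1])
im=read_camera("scene");cv2.imwrite("pics/s16.png",cv2.resize(im[200:350,180:420],None,fx=3.3,fy=3.3,interpolation=2)[:,:,::-1])
t=lambda u,v,z:(B(bp("top",(u,v),z))*1000).round(1)[0]
for n in("cheese","stop","slice"):
    r=trace("top",n)[0]; print(n,round(r["score"],2),r["box"])
E
```

```text
board [ 0.52995378 -0.01131667 -0.06649389] [-1.2 -1.5  0.1 -0.3  0.1  0.2 -1.1 -0.1 -2.5 -2.  -0.4 -0.8]
tcp board [[  38.58639597 -269.64013029]] [-0.62095769  0.34625269 -0.82077697] 25.375
cheese 0.71 [376.8, 303.6, 44.5, 27.9]
stop 0.88 [303.3, 197.6, 19.2, 66.6]
slice 0.84 [375.6, 230.6, 21.8, 35.9]
```

View pics/t16.png

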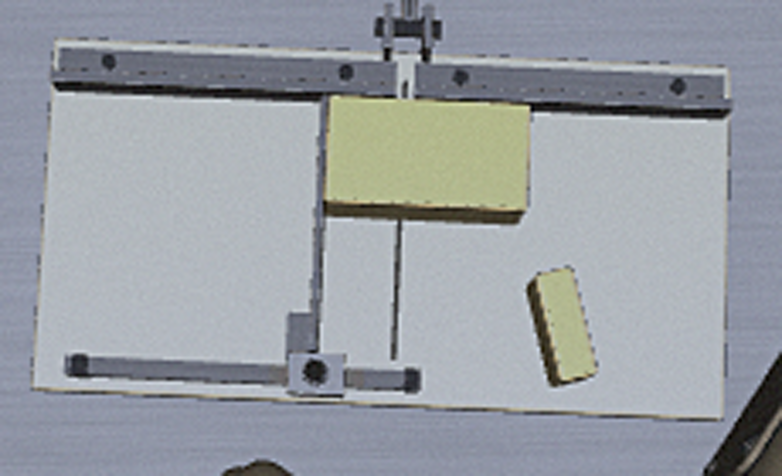

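View pics/s16.png

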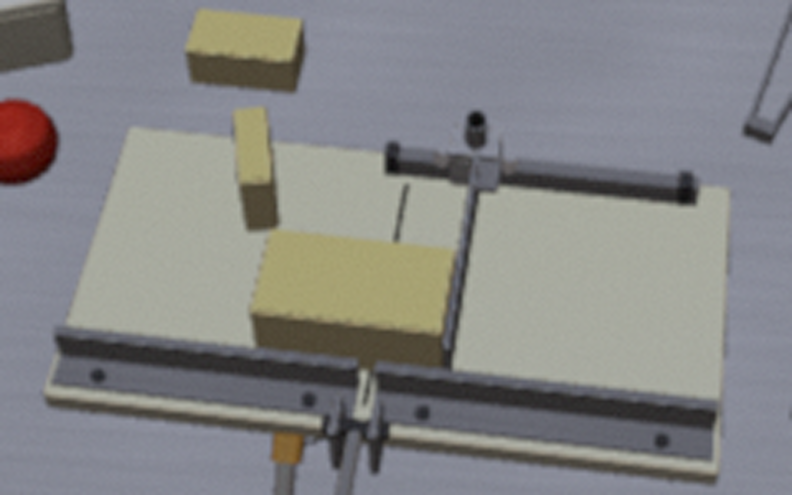

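The stop is still in the middle notch: saddle at (315,372), same as before the cheese push, with a notch visible on each side. The cheese's left end is flush and parallel with the plate, at x≈325. The slice is where it was and the arm is clear, so I'm handing in.

```bash
python3 -c "
from workcell import *
print(hand_in()); print(get_state()['clock'])"
```

```text
the job is handed in; nothing more can be done
None
the job is handed in; nothing more can be done
```

The stop is set for a 50 mm piece and the cheese lies against it. I handed in just after 25.5 s on the clock; no verdict was reported.

**Stop:** I pushed the plate from behind with the shut fingers. It caught in the 75 mm notch and would not come out under slow pushes, then popped free on a brisker one. It then clicked into the middle notch and moved only about 0.2 mm under a 10 N test push. The wrist camera put its face at about 50 mm from the wire line.

**Cheese:** I pushed it from its right end with the two fingers set 30 mm apart, at about 4–6 N. It stopped against the plate: force rose to 8.4 N with almost no further movement. I then backed off and lifted clear.

**Final pictures:** Both cameras show the end flush and square against the stop, and the stop unmoved with a notch visible on each side. The slice had not moved, and I saw no sign that anything else had.

**Disagreements:**
- **Notch force:** in the 75 mm notch I pushed slowly with up to 31 N without freeing the stop, where the task text says 10–13 N. The last slow push was on the saddle, and the torque readings suggest part of the gripper above the tips was also touching it. I do not know why it held; nothing showed in its way.
- **Camera offsets:** the top and scene cameras disagree by 3–7 mm along the rail, so I relied on the wrist camera and the push forces.
- **Gap reading:** I did not re-measure the gap after backing off. The last measurements, about 0.7 mm before contact, were 1.2 mm (top) and 3.5 mm (scene, probably inflated by the cheese's rounded edges).

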